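# Load a mineral bar under the sprung arm of a budgie treat holder

### The job

Load the mint-green mineral bar into the blue treat holder: slide it flat, orange nose first, under the sprung steel arm so that the arm is pushed up by it, and keep sliding gently until you feel it press the black sprung pad inside (the pad sits at a different depth every time), only lightly pressing it in and never hard, because the bar chips. Then let go, so that the arm holds the bar down flat with its nose still pressed against the pad, and leave the dish, feeder and jar where they are.

Things in the scene. Friction and masses are not known exactly. Their poses are not given: they have to be found in the camera images.
- bar_center (a point): centre (half-way up) of the loose rigid mint-green bar, 130 mm long (its x), 28 wide (y), 20 high, about 90 g, lying flat on the table. The orange nose is the +x end, 65 mm from here; its top slopes down over the last 20 mm, so that the nose face is only 8 mm high. Grip it across its width about 35 mm behind this point (to -x), so that the hand stays clear of the holder.
- nose (a point): middle of the bar's width at its orange front end, 10 mm above the bar's underside, 65 mm ahead of bar_center; axes as the bar's
- holder: blue treat holder, fixed; origin at table level on its mid line, x = level direction in which the bar is slid in, z up. Flat bed 12 mm above the table: a tongue only 20 mm wide (fingers fit beside it) from x = -53 to -5 mm, then a 90 mm wide plate to x = 105 mm. Side posts with the hinge of the steel arm at x = 78 mm, tops 26 mm above the table.
- mouth (a point): point on the bed, 12 mm above the table, at holder x = 10 mm: start of the channel, 33 mm wide between guide rails 7 mm high that run on to x = 96 mm; in front of it the rails flare to about 45 mm apart at x = -5 mm. Axes as the holder's.
- crossbar (a point): middle of the arm's free-turning steel roller (14 mm diameter, 50 mm long, along y). Down, it is at holder x = 15 mm, 27 mm above the table (8 mm free below it). The nose meets it at about x = 13 mm; the slope lifts it fully once the nose is at x = 36 mm. Lifting takes about 5 to 7 N of push, sliding on a steady 3 to 5 N (much more if the hand presses the bar down on the bed).
- channel (a point): point on the bed at holder x = 60 mm, mid channel. Near it is the black sprung pad that meets the nose. The pad's free face is anywhere from 14 mm before to 14 mm beyond this point along x: not measured, feel for it. It gives from 1 N on, 4 N per mm, and bottoms after 4 mm; the bar chips above 12 N on the pad. Released, the bar stays pressed to the pad, held by the arm.
- bail (a joint): angle of the sprung steel arm that carries the roller (rad): 0 = down on its stop, grows as the roller is pushed up; about 0.19 with the bar under it. It bears on the bar with about 7 N. Hinge 16 mm above the table, side rods 58 mm apart.
- dish: bystander: red ceramic dish, 96 mm across, 34 mm high; origin at the centre of its underside
- feeder: bystander: empty yellow plastic feeder, 60 by 85 mm, 55 mm high, with a small ledge; origin at the centre of its underside
- jar: bystander: amber glass seed jar with green lid, 72 mm across, 110 mm high; origin at the centre of its underside

How it is judged:
By the outcome, as a careful person would: the job done as asked, in the order asked, and still so for the second after the job is handed in, with the robot touching nothing.
It also fails if it takes over 72 s, if anything falls off the work surface, if the arm or the gripper's body presses on something with over 40 N, if the wrist force passes 120 N, or if a joint passes its speed limit or range.

### The arm

A 6-joint arm with a two-finger parallel gripper is mounted at the origin on the work surface. World frame = base frame: x ahead of the robot, y to its left, z up, the work surface at z = 0. Lengths are in m, angles in rad, forces in N, time in s.
With the tool pointing down it reaches from about 0.35 to 0.775 m from the base axis. Payload 7.3 kg.
Tool frame: the origin (TCP) lies at the very end of the fingers, on their centre line; the grasp point (between the pads) lies 19 mm behind it (robot.hold_point_z is the distance from the TCP to the grasp point, in m); z points along the fingers, y is the direction in which the jaws open and shut (so a half turn about z gives the same grasp; the last joint's range is limited). The gripper opens to 92 mm and grips with 3 to 60 N. Pads are 19 mm wide; open, the fingers measure 130 mm over their backs; the gripper's body (75 mm by 190 mm) begins 47 mm behind the grasp point.
Start: joints at [-1.413, 0.342, 1.524, -0, 1.275, -0.146], TCP at [0.157, -0.501, 0.227] pointing down, gripper open.
Joint ranges: [-2.53, 2.53], [-0.77, 2.02], [0.04, 2.7], [-1, 4.14], [0.28, 2.66], [-3.11, 3.11]. Speed limits (rad/s): [2.57, 2.57, 3.14, 3.14, 3.14, 3.14].

### API

Orientations are given as [roll, pitch, yaw] about the fixed x, y, z axes, in that order (R = Rz(yaw) Ry(pitch) Rx(roll)).
In Python, from cell import monitor, viewer, robot gives the robot as it stands.
- The arm moves only by the tool move_arm, never from a script. Its argument "deltas" is a list of rows, each an object of numbers: "x", "y", "z": the shift along the tool's x, y, z in m; "wx", "wy", "wz": the turn, a rotation vector about the tool's x, y, z in degrees; "hand": the opening, from 0 (shut) to 1 (fully open). In form: [{"x": .., "y": .., "z": .., "wx": .., "wy": .., "wz": .., "hand": ..}, ...]. A call has 1 to 8 rows; each row is the pose to reach, as a shift and turn from the pose commanded when the call began, along the tool's axes at that moment; what a row does not reach only later rows make up. A row lasts 1/8 s, in which the tool goes at most 62.5 mm and 10.7 degrees, less where a joint would pass 70% of its speed; a pose out of reach is approached as far as the arm can. A call with a gripper value outside its range is refused whole. The fingers move at their own pace and stop on an object; "grip_force" is the grip in N (left out, the last holds). Time passes only in rows, so rows that repeat a pose let the fingers close. It gives the time, the measured TCP pose, the force and the opening at its end, in the units of the state.
- monitor.observe(): the state, without advancing time (a new reading comes with each control period).
- viewer.read_camera(name): name is "scene" or "top"; returns the picture (420x560x3 uint8, red, green, blue); there is no depth.
- viewer.camera_params(name): a dict with "camera_matrix" (3x3 intrinsics, pixels), "k1" (the pictures are not rectified: a ray, as slopes to the right and down, at radius r is drawn at 1 + k1 r^2 times it, then the intrinsics apply), "R" (3x3) and "t" (3): a world point X has camera coordinates R X + t. Camera axes: x right, y down, z forward; pixel columns grow to the right and rows downward; lengths in m; the calibration is good to about 2 mm. A picture is of the moment at which its call begins. camera_params takes no time and is no camera call.
- robot.hand_in(): hands the job in, once; it reports no verdict.
The state is a dict: "time": time; "qpos": joint angles; "qvel": joint speeds; "joint_efforts": joint torques, N m; "tool_pos": TCP position; "tool_rot": TCP orientation; "contact_force": force on the tool from outside, world axes, zero at the start; "torque": the same for the moment, N m; "opening": finger opening in m.
Only numpy, scipy, OpenCV 4.12 (cv2) and the standard library are available. Lean on these libraries where they do the work, as an engineer would, in place of code of your own. Each camera call takes 0.05 s, during which the arm holds its last target. There are 200 camera calls.

## Working session

There is one attempt and no reset: what is moved stays moved. The work goes in short steps, Python scripts to look and compute and a tool call to move; the robot and the scene stay as the last step left them, time stands still between calls to the robot, and variables do not carry over. Pictures are saved under pics/ and viewed, about 8 in all and at most 12, crops included, and the job is handed in when it is done.

Besides the shell and the picture viewer there is one more tool, called after ">>>" as name(argument=value, ...) on one line, values as JSON. move_arm: Moves the arm, as the interface text tells. Its arguments: {"type":"object","properties":{"deltas":{"type":"array","items":{"type":"object","properties":{"x":{"type":"number"},"y":{"type":"number"},"z":{"type":"number"},"wx":{"type":"number"},"wy":{"type":"number"},"wz":{"type":"number"},"hand":{"type":"number"}}}},"grip_force":{"type":"number"}},"required":["deltas"]}

```bash
mkdir -p pics; ls
cat > h.py <<'E'
import numpy as np, cv2
from cell import monitor, viewer, robot
def ray(cam,px):
    p=viewer.camera_params(cam);K=np.array(p["camera_matrix"]);R=np.array(p["R"]);t=np.array(p["t"])
    u=cv2.undistortPoints(np.array([[px]],float),K,np.array([p["k1"],0,0,0,0.]))[0,0] 
    d=R.T@np.array([u[0],u[1],1]);return -R.T@t,d
def onz(cam,px,z):
    o,d=ray(cam,px);return o+d*(z-o[2])/d[2]
def proj(cam,X):
    p=viewer.camera_params(cam)
    return cv2.projectPoints(np.atleast_2d(np.array(X,float)),cv2.Rodrigues(np.array(p["R"]))[0],np.array(p["t"],float),np.array(p["camera_matrix"]),np.array([p["k1"],0,0,0,0.]))[0][:,0]
E
python3 - <<'E'
from h import *
for c in("top","scene"):
    im=viewer.read_camera(c); cv2.imwrite(f"pics/{c}0.png",im[:,:,::-1])
    p=viewer.camera_params(c); R=np.array(p["R"]);print(c,-R.T@np.array(p["t"]),R[2],p["k1"],p["camera_matrix"][0][0])
print(monitor.observe(),robot.hold_point_z)
E
```

```text
pics
top [0.37748382 0.00285489 0.96611821] [ 0.23394155 -0.00393013 -0.97224272] -0.14211213864133937 484.29576051038634
scene [1.120926   0.18184315 0.87315258] [-0.53868393 -0.16245496 -0.82669704] -0.13290240571875667 492.13449386951487
{'time': 0.1, 'qpos': array([-1.41296727e+00,  3.42660164e-01,  1.52487736e+00, -2.12043669e-06,
        1.27537487e+00, -1.45972994e-01]), 'qvel': array([ 0.00042822, -0.00162001, -0.00142931,  0.00054662, -0.00102868,
       -0.00081609]), 'joint_efforts': array([ 1.99156682e-03, -4.32004595e+01, -2.44694388e+01,  7.19929347e-02,
        5.25773491e-02, -3.77296146e-05]), 'tool_pos': array([ 0.15703484, -0.50061311,  0.22612616]), 'tool_rot': array([-3.14028665e+00, -1.89956830e-04,  3.03802544e-01]), 'contact_force': array([-0.27730002,  1.01365073,  0.0014619 ]), 'torque': array([ 0.01099199,  0.01232799, -0.00730052]), 'opening': 0.09199557816924751} 0.0188
```

View pics/top0.png

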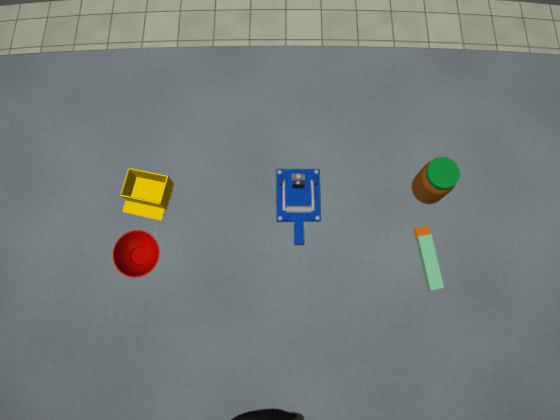

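View pics/scene0.png

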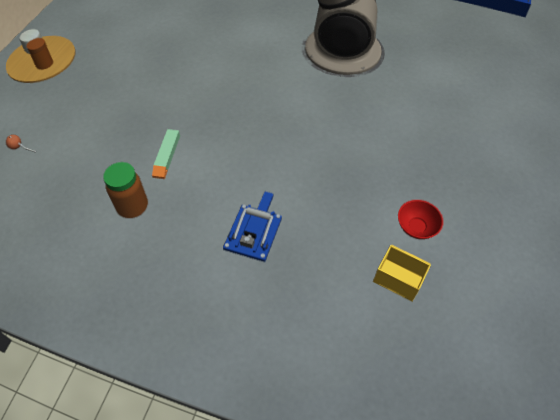

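Run:
```python
from h import *
t=cv2.imread("pics/top0.png");s=cv2.imread("pics/scene0.png")
r=lambda i:cv2.resize(i,(400,300),interpolation=cv2.INTER_CUBIC)
A=r(t[165:249,244:356]);B=r(t[220:295,380:480]);C=r(s[185:269,198:310]);D=r(s[121:187,120:208])
cv2.imwrite("pics/crop.png",np.vstack([np.hstack([A,B]),np.hstack([C,D])]))
for c,i in(("top",t),("scene",s)):
    h=cv2.cvtColor(i,cv2.COLOR_BGR2HSV)
    for n,lo,hi in(("bar",(60,60,120),(85,150,255)),("nose",(5,150,150),(18,255,255)),("holder",(105,150,60),(125,255,255)),("red",(0,180,80),(4,255,255)),("yel",(20,150,60),(32,255,255))):
        m=cv2.inRange(h,lo,hi);cs=max(cv2.findContours(m,0,2)[0],key=cv2.contourArea)
        if n=="holder": print(c,n,cv2.boundingRect(cs),cv2.approxPolyDP(cs,2,True)[:,0].tolist());continue
        b=cv2.boxPoints(cv2.minAreaRect(cs));print(c,n,cv2.contourArea(cs),b.round(1).tolist())
        print("   ",[onz(c,p,.02 if n!='red' else .034).round(4)[:2].tolist() for p in b])
```

```text
top bar 812.5 [[415.20001220703125, 237.60000610351562], [431.1000061035156, 233.89999389648438], [443.5, 287.20001220703125], [427.70001220703125, 290.8999938964844]]
    [[0.5484, -0.2636], [0.5558, -0.2968], [0.4485, -0.3153], [0.4417, -0.2827]]
top nose 97.5 [[413.20001220703125, 228.5], [427.5, 224.39999389648438], [430.0, 233.0], [415.6000061035156, 237.10000610351562]]
    [[0.567, -0.2604], [0.5754, -0.2908], [0.5577, -0.2947], [0.5495, -0.2644]]
top holder (277, 169, 43, 76) [[314, 169], [281, 170], [280, 174], [277, 173], [277, 220], [277, 216], [281, 215], [281, 220], [294, 221], [295, 244], [303, 243], [302, 222], [319, 220], [314, 218], [319, 215], [318, 172], [315, 174]]
top red 1602.0 [[113.0, 231.0], [158.0, 231.0], [158.0, 276.0], [113.0, 276.0]]
    [[0.5593, 0.3407], [0.5596, 0.2489], [0.4707, 0.2441], [0.4696, 0.3341]]
top yel 1930.0 [[116.5999984741211, 210.1999969482422], [126.4000015258789, 166.1999969482422], [174.60000610351562, 176.89999389648438], [164.8000030517578, 221.0]]
    [[0.6052, 0.3416], [0.6998, 0.3285], [0.6757, 0.2248], [0.583, 0.2398]]
scene b
[... 398 characters left out ...]

    [[0.5832, -0.2888], [0.5564, -0.2983], [0.5527, -0.2673], [0.5794, -0.2584]]
scene holder (223, 207, 58, 54) [[241, 207], [225, 242], [228, 242], [229, 246], [223, 247], [264, 260], [280, 216], [276, 218], [271, 212], [274, 217], [261, 247], [259, 244], [266, 219], [245, 214], [237, 237], [231, 238]]
scene red 1263.5 [[391.0, 217.0], [418.0, 190.0], [448.5, 220.5], [421.5, 247.5]]
    [[0.5325, 0.2314], [0.4457, 0.2738], [0.5024, 0.3478], [0.5839, 0.3039]]
scene yel 1772.5 [[371.79998779296875, 280.3999938964844], [390.20001220703125, 243.60000610351562], [431.0, 264.0], [412.6000061035156, 300.79998779296875]]
    [[0.6777, 0.2257], [0.5862, 0.2433], [0.6062, 0.3305], [0.6952, 0.3092]]
```

View pics/crop.png

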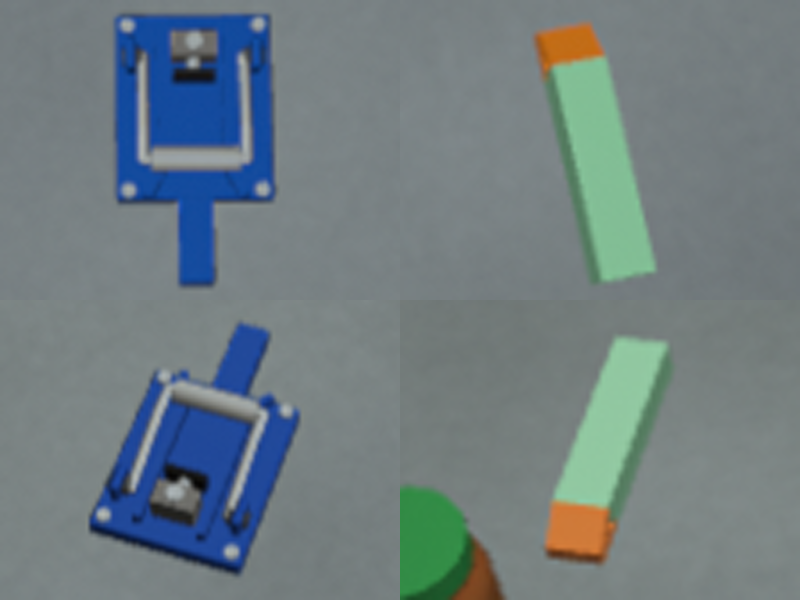

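Run:
```python
from h import *
def P(c,u,v,ox,oy,s,z): return onz(c,((u+.5)/s-.5+ox,(v+.5)/s-.5+oy),z)[:2]
A=lambda u,v,z=.012:P("top",u,v,244,165,400/112,z)
C=lambda u,v,z=.012:P("scene",u,v-300,198,185,400/112,z)
B=lambda u,v,z=.02:P("top",u-400,v,380,220,4,z)
D=lambda u,v,z=.02:P("scene",u-400,v-300,120,121,400/88,z)
def fit(n,obj,w):
    obj=np.array(obj,float);w=np.array(w);oc=obj-obj.mean(0);wc=w-w.mean(0)
    U,S,V=np.linalg.svd(oc.T@wc);R=(U@np.diag([1,np.sign(np.linalg.det(U@V))])@V).T
    t=w.mean(0)-R@obj.mean(0);print(n,"origin",t.round(4),"yaw deg",np.degrees(np.arctan2(R[1,0],R[0,0])).round(2),"res mm",((w-(obj@R.T+t))*1e3).round(1).tolist())
# holder: tongue end corners, plate corners
h=[(-.053,.01),(-.053,-.01),(-.005,.045),(-.005,-.045),(.105,.045),(.105,-.045)]
fit("holder top",h,[A(180,284),A(214,284),A(118,200),A(273,199),A(116,15),A(271,14)])
fit("holder scene",[h[0],h[1],h[4],h[5]],[C(270,332+0),C(238,323),C(241,572),C(91,527)])
w=[(-.065,.014),(-.065,-.014),(.045,.014),(.045,-.014)]
fit("bar top",w,[B(602,278),B(655,270),B(552,69),B(607,57)])
fit("bar scene",w,[D(668,345),D(615,338),D(608,507),D(553,500)])
# roller ends, pad
print("roller mid top",A(197,157,.027), "scene",C(217,400,.027),"pad front top",A(193,81,.02),"scene",C(187,468,.022))
```

```text
holder top origin [ 0.5905 -0.0295] yaw deg 0.25 res mm [[-0.1, -0.6], [-0.2, 0.4], [0.1, -1.1], [0.2, 1.4], [-0.1, -0.1], [0.1, -0.1]]
holder scene origin [ 0.5931 -0.0303] yaw deg 1.02 res mm [[-0.3, 0.0], [-0.7, -0.4], [1.2, -0.3], [-0.2, 0.7]]
bar top origin [ 0.5098 -0.2905] yaw deg 9.83 res mm [[1.9, -0.0], [0.6, 0.4], [-1.8, 0.4], [-0.6, -0.8]]
bar scene origin [ 0.5097 -0.2928] yaw deg 9.76 res mm [[0.8, 0.5], [0.3, -0.4], [-0.5, 0.1], [-0.6, -0.2]]
roller mid top [ 0.60673085 -0.02989658] scene [ 0.60517047 -0.03097324] pad front top [ 0.65298655 -0.02824565] scene [ 0.65082227 -0.03265576]
```

>>> move_arm(deltas=[{"x":0.03,"y":-0.008,"z":0.009,"wz":0.6},{"x":0.08,"y":-0.022,"z":0.023,"wz":1.7},{"x":0.135,"y":-0.037,"z":0.04,"wz":2.8},{"x":0.19,"y":-0.052,"z":0.056,"wz":4},{"x":0.245,"y":-0.067,"z":0.072,"wz":5.1},{"x":0.3,"y":-0.081,"z":0.088,"wz":6.3},{"x":0.345,"y":-0.094,"z":0.101,"wz":7.2},{"x":0.365,"y":-0.099,"z":0.107,"wz":7.6}])

```text
schema error: expected keys x, y, z, wx, wy, wz, hand
```

>>> move_arm(deltas=[{"x":0.03,"y":-0.008,"z":0.009,"wx":0,"wy":0,"wz":0.6,"hand":1},{"x":0.08,"y":-0.022,"z":0.023,"wx":0,"wy":0,"wz":1.7,"hand":1},{"x":0.135,"y":-0.037,"z":0.04,"wx":0,"wy":0,"wz":2.8,"hand":1},{"x":0.19,"y":-0.052,"z":0.056,"wx":0,"wy":0,"wz":4,"hand":1},{"x":0.245,"y":-0.067,"z":0.072,"wx":0,"wy":0,"wz":5.1,"hand":1},{"x":0.3,"y":-0.081,"z":0.088,"wx":0,"wy":0,"wz":6.3,"hand":1},{"x":0.345,"y":-0.094,"z":0.101,"wx":0,"wy":0,"wz":7.2,"hand":1},{"x":0.365,"y":-0.099,"z":0.107,"wx":0,"wy":0,"wz":7.6,"hand":1}], grip_force=20)

```text
time: 1.1
tool_pos: [0.4771, -0.295, 0.1184]
tool_rot: [-3.14, 0.001, 0.174]
contact_force: [-0.4, 0.1, 0.3]
opening: 0.0921
```

>>> move_arm(deltas=[{"x":-0.001,"y":0.001,"z":0.02,"wx":0,"wy":0,"wz":0,"hand":1},{"x":-0.002,"y":0.002,"z":0.045,"wx":0,"wy":0,"wz":0,"hand":1},{"x":-0.002,"y":0.002,"z":0.07,"wx":0,"wy":0,"wz":0,"hand":1},{"x":-0.002,"y":0.002,"z":0.09,"wx":0,"wy":0,"wz":0,"hand":1},{"x":-0.002,"y":0.002,"z":0.104,"wx":0,"wy":0,"wz":0,"hand":1},{"x":-0.002,"y":0.002,"z":0.111,"wx":0,"wy":0,"wz":0,"hand":1},{"x":-0.002,"y":0.002,"z":0.114,"wx":0,"wy":0,"wz":0,"hand":1},{"x":-0.002,"y":0.002,"z":0.114,"wx":0,"wy":0,"wz":0,"hand":1}])

```text
time: 2.1
tool_pos: [0.4743, -0.2998, 0.0061]
tool_rot: [3.141, -0.0, 0.171]
contact_force: [0.3, -0.2, 0.1]
opening: 0.0919
```

>>> move_arm(deltas=[{"x":0,"y":0,"z":0,"wx":0,"wy":0,"wz":0,"hand":0.5},{"x":0,"y":0,"z":0,"wx":0,"wy":0,"wz":0,"hand":0.4},{"x":0,"y":0,"z":0,"wx":0,"wy":0,"wz":0,"hand":0.3},{"x":0,"y":0,"z":0,"wx":0,"wy":0,"wz":0,"hand":0.2},{"x":0,"y":0,"z":0,"wx":0,"wy":0,"wz":0,"hand":0.1},{"x":0,"y":0,"z":0,"wx":0,"wy":0,"wz":0,"hand":0},{"x":0,"y":0,"z":0,"wx":0,"wy":0,"wz":0,"hand":0},{"x":0,"y":0,"z":0,"wx":0,"wy":0,"wz":0,"hand":0}])

```text
time: 3.1
tool_pos: [0.4741, -0.2996, 0.0057]
tool_rot: [-3.142, 0.0, 0.171]
contact_force: [0.6, -0.0, 1.5]
opening: 0.0276
```

>>> move_arm(deltas=[{"x":0,"y":0,"z":-0.01,"wx":0,"wy":0,"wz":0,"hand":0},{"x":0,"y":0,"z":-0.03,"wx":0,"wy":0,"wz":0,"hand":0},{"x":0.003,"y":-0.02,"z":-0.05,"wx":0,"wy":0,"wz":0.7,"hand":0},{"x":0.008,"y":-0.06,"z":-0.06,"wx":0,"wy":0,"wz":2.1,"hand":0},{"x":0.014,"y":-0.11,"z":-0.06,"wx":0,"wy":0,"wz":3.8,"hand":0},{"x":0.02,"y":-0.16,"z":-0.06,"wx":0,"wy":0,"wz":5.5,"hand":0},{"x":0.026,"y":-0.21,"z":-0.06,"wx":0,"wy":0,"wz":7.3,"hand":0},{"x":0.031,"y":-0.25,"z":-0.06,"wx":0,"wy":0,"wz":8.6,"hand":0}])

```text
time: 4.1
tool_pos: [0.4619, -0.0462, 0.0664]
tool_rot: [3.141, -0.001, 0.021]
contact_force: [0.3, -0.9, -0.8]
opening: 0.0279
```

>>> move_arm(deltas=[{"x":0.001,"y":-0.014,"z":0,"wx":0,"wy":0,"wz":0.6,"hand":0},{"x":0.001,"y":-0.014,"z":0,"wx":0,"wy":0,"wz":0.6,"hand":0},{"x":0.001,"y":-0.014,"z":0,"wx":0,"wy":0,"wz":0.6,"hand":0}])

```text
time: 4.47
tool_pos: [0.4631, -0.0346, 0.066]
tool_rot: [3.141, -0.001, 0.011]
contact_force: [-0.0, -0.9, -0.7]
opening: 0.0279
```

Run:
```python
from h import *
t=viewer.read_camera("top")[:,:,::-1];s=viewer.read_camera("scene")[:,:,::-1]
cv2.imwrite("pics/t1.png",t);cv2.imwrite("pics/s1.png",s)
r=lambda i:cv2.resize(i,(400,600),interpolation=cv2.INTER_CUBIC)
cv2.imwrite("pics/c1.png",np.hstack([r(t[165:285,260:340]),r(s[130:265,210:300])]))
print(monitor.observe())
```

```text
{'time': 4.575, 'qpos': array([-2.40341672e-01,  4.41719156e-01,  1.89479693e+00, -2.29018997e-04,
        8.04694480e-01,  1.32112392e+00]), 'qvel': array([-0.00203955,  0.00299087,  0.00322687,  0.00088642, -0.00052928,
        0.00108658]), 'joint_efforts': array([ 2.79943608e-01, -4.13042450e+01, -1.72155190e+01,  5.43526886e-02,
       -9.44218179e-02, -8.40752298e-03]), 'tool_pos': array([ 0.46295013, -0.03485236,  0.06582781]), 'tool_rot': array([ 3.14133827e+00, -3.29435239e-04,  9.48952615e-03]), 'contact_force': array([ 0.63788609, -0.28456676, -0.88182366]), 'torque': array([ 0.02886631, -0.00520378,  0.01239054]), 'opening': 0.027561621090432527}
```

View pics/c1.png

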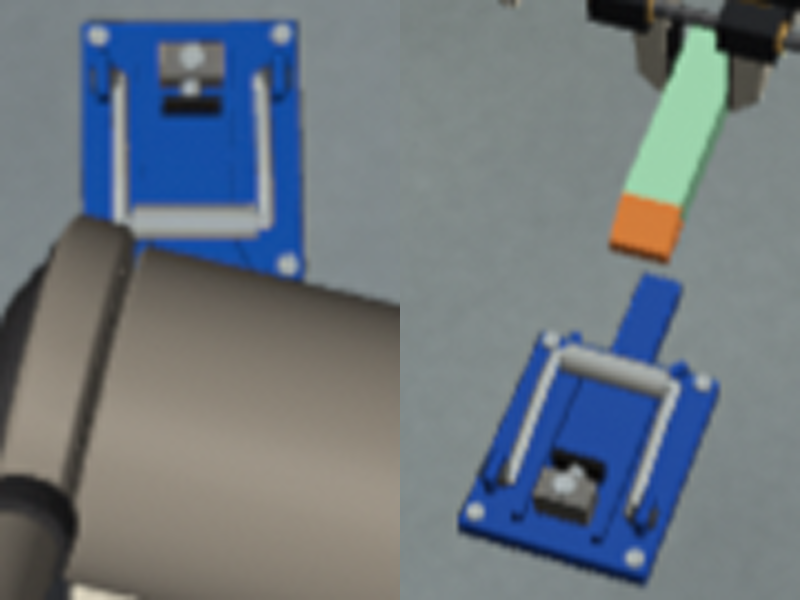

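Run:
```python
from h import *
F=lambda u,v,z:onz("scene",((u-400+.5)/(400/90)-.5+210,(v+.5)/(600/135)-.5+130),z)[:2].round(4)
print("green/orange L,R",F(622,192,.080),F(685,206,.080))
print("nose bottom L,R",F(611,246,.060),F(667,262,.060))
print("back edge L",F(690,30,.080), "R mid",F(727,100,.080))
print("roller L,R",F(556,352,.027),F(682,385,.027),"tongue end",F(648,274,.012),F(682,284,.012),"pad front top",F(552,452,.022),F(606,466,.022))
print("plate corners",F(460,530,.012),F(645,582,.012))
s=cv2.imread("pics/s1.png");h=cv2.cvtColor(s,cv2.COLOR_BGR2HSV)
m=cv2.inRange(h,(5,150,120),(18,255,255))[130:265,210:300];c=max(cv2.findContours(m,0,2)[0],key=cv2.contourArea);print(cv2.boxPoints(cv2.minAreaRect(c)).round(1).tolist())
```

```text
green/orange L,R [ 0.5452 -0.0485] [ 0.5436 -0.0185]
nose bottom L,R [ 0.5621 -0.0484] [ 0.5625 -0.0209]
back edge L [ 0.4407 -0.0512] R mid [ 0.4772 -0.0202]
roller L,R [ 0.6054 -0.061 ] [6.038e-01 4.000e-04] tongue end [ 0.5393 -0.0392] [ 0.5396 -0.0216] pad front top [ 0.654  -0.0448] [ 0.6531 -0.019 ]
plate corners [ 0.7002 -0.0721] [0.6983 0.0154]
[[46.900001525878906, 54.20000076293945], [49.599998474121094, 43.400001525878906], [63.099998474121094, 46.79999923706055], [60.400001525878906, 57.599998474121094]]
```

>>> move_arm(deltas=[{"x":0,"y":-0.0037,"z":0.01,"wx":0,"wy":0,"wz":0,"hand":0},{"x":0,"y":-0.0037,"z":0.025,"wx":0,"wy":0,"wz":0,"hand":0},{"x":0,"y":-0.0037,"z":0.036,"wx":0,"wy":0,"wz":0,"hand":0},{"x":0,"y":-0.0037,"z":0.043,"wx":0,"wy":0,"wz":0,"hand":0},{"x":0,"y":-0.0037,"z":0.046,"wx":0,"wy":0,"wz":0,"hand":0},{"x":0,"y":-0.0037,"z":0.046,"wx":0,"wy":0,"wz":0,"hand":0},{"x":0,"y":-0.0037,"z":0.046,"wx":0,"wy":0,"wz":0,"hand":0}])

```text
time: 5.45
tool_pos: [0.463, -0.0304, 0.02]
tool_rot: [3.141, -0.001, 0.011]
contact_force: [0.3, -0.2, 0.2]
opening: 0.028
```

Run:
```python
from h import *
s=viewer.read_camera("scene")[:,:,::-1];cv2.imwrite("pics/s2.png",s)
cv2.imwrite("pics/c2.png",cv2.resize(s[150:270,210:310],(500,600),interpolation=cv2.INTER_CUBIC))
o=monitor.observe();print(o["tool_pos"],o["contact_force"],o["torque"])
```

```text
[ 0.4630212  -0.03034091  0.02003769] [-0.28131657 -0.85054351  0.24902698] [-0.03444655  0.09472134  0.04757571]
```

View pics/c2.png

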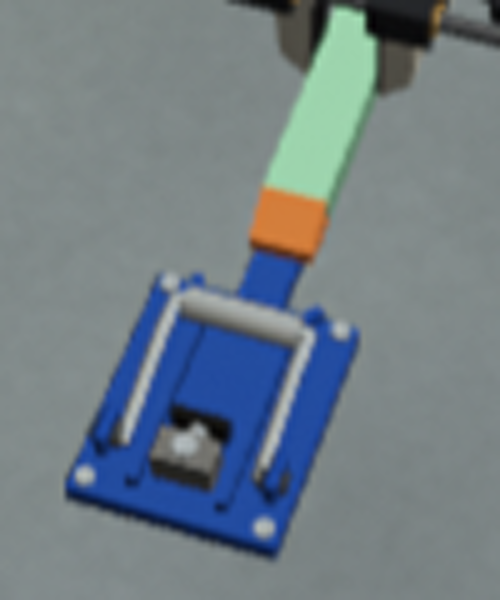

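>>> move_arm(deltas=[{"x":0.004,"y":0,"z":0.001,"wx":0,"wy":0,"wz":0,"hand":0},{"x":0.01,"y":0,"z":0.0018,"wx":0,"wy":0,"wz":0,"hand":0},{"x":0.016,"y":0,"z":0.0018,"wx":0,"wy":0,"wz":0,"hand":0},{"x":0.022,"y":0,"z":0.0018,"wx":0,"wy":0,"wz":0,"hand":0},{"x":0.028,"y":0,"z":0.0018,"wx":0,"wy":0,"wz":0,"hand":0},{"x":0.034,"y":0,"z":0.0018,"wx":0,"wy":0,"wz":0,"hand":0},{"x":0.037,"y":0,"z":0.0018,"wx":0,"wy":0,"wz":0,"hand":0},{"x":0.037,"y":0,"z":0.0018,"wx":0,"wy":0,"wz":0,"hand":0}])

```text
time: 6.5
tool_pos: [0.4999, -0.0299, 0.0178]
tool_rot: [3.142, -0.0, 0.011]
contact_force: [-0.4, -0.1, -0.4]
opening: 0.0276
```

Run:
```python
from h import *
o=monitor.observe();print(o["tool_pos"],o["contact_force"],o["torque"],o["tool_rot"])
```

```text
[ 0.49986702 -0.02989472  0.01784602] [-0.35692982 -0.09968692 -0.44270479] [0.04011483 0.0614965  0.00607443] [ 3.14150045e+00 -1.30510923e-06  1.06555037e-02]
```

>>> move_arm(deltas=[{"x":0.003,"y":0,"z":0,"wx":0,"wy":0,"wz":0,"hand":0},{"x":0.006,"y":0,"z":0,"wx":0,"wy":0,"wz":0,"hand":0},{"x":0.009,"y":0,"z":0,"wx":0,"wy":0,"wz":0,"hand":0},{"x":0.012,"y":0,"z":0,"wx":0,"wy":0,"wz":0,"hand":0},{"x":0.015,"y":0,"z":0,"wx":0,"wy":0,"wz":0,"hand":0},{"x":0.017,"y":0,"z":0,"wx":0,"wy":0,"wz":0,"hand":0}])

```text
time: 7.25
tool_pos: [0.5134, -0.0292, 0.0176]
tool_rot: [-3.141, 0.007, 0.011]
contact_force: [-11.7, -0.7, 8.3]
opening: 0.028
```

>>> move_arm(deltas=[{"x":0.002,"y":0,"z":0,"wx":0,"wy":0,"wz":0,"hand":0},{"x":0.004,"y":0,"z":0,"wx":0,"wy":0,"wz":0,"hand":0},{"x":0.006,"y":0,"z":0,"wx":0,"wy":0,"wz":0,"hand":0},{"x":0.008,"y":0,"z":0,"wx":0,"wy":0,"wz":0,"hand":0},{"x":0.01,"y":0,"z":0,"wx":0,"wy":0,"wz":0,"hand":0},{"x":0.012,"y":0,"z":0,"wx":0,"wy":0,"wz":0,"hand":0}])

```text
time: 8.0
tool_pos: [0.5254, -0.0292, 0.0176]
tool_rot: [-3.141, 0.007, 0.011]
contact_force: [-9.5, 0.3, 7.3]
opening: 0.0277
```

>>> move_arm(deltas=[{"x":0,"y":0,"z":-0.0004,"wx":0,"wy":0,"wz":0,"hand":0},{"x":0,"y":0,"z":-0.0008,"wx":0,"wy":0,"wz":0,"hand":0},{"x":0,"y":0,"z":-0.0008,"wx":0,"wy":0,"wz":0,"hand":0}])

```text
time: 8.38
tool_pos: [0.5274, -0.0293, 0.0181]
tool_rot: [-3.141, 0.003, 0.011]
contact_force: [-4.1, 1.5, -2.4]
opening: 0.0278
```

Run:
```python
from h import *
s=viewer.read_camera("scene")[:,:,::-1];cv2.imwrite("pics/s3.png",s)
cv2.imwrite("pics/c3.png",cv2.resize(s[150:270,210:310],(500,600),interpolation=cv2.INTER_CUBIC))
o=monitor.observe();print(o["tool_pos"],o["contact_force"],o["torque"],o["tool_rot"])
```

```text
[ 0.52778667 -0.02932073  0.01822633] [-3.67281559  0.65252524 -1.37252364] [0.24986682 0.75450531 0.10258278] [-3.1411419e+00  2.2146791e-03  1.0742101e-02]
```

View pics/c3.png

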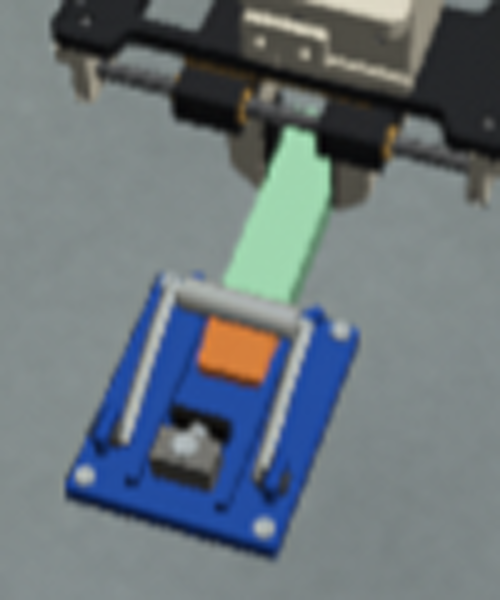

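>>> move_arm(deltas=[{"x":0.002,"y":0,"z":0,"wx":0,"wy":0,"wz":0,"hand":0},{"x":0.004,"y":0,"z":0,"wx":0,"wy":0,"wz":0,"hand":0},{"x":0.006,"y":0,"z":0,"wx":0,"wy":0,"wz":0,"hand":0},{"x":0.007,"y":0,"z":0,"wx":0,"wy":0,"wz":0,"hand":0},{"x":0.008,"y":0,"z":0,"wx":0,"wy":0,"wz":0,"hand":0}])

```text
time: 9.05
tool_pos: [0.5368, -0.0294, 0.0186]
tool_rot: [-3.142, 0.0, 0.011]
contact_force: [-2.2, 3.5, -4.1]
opening: 0.0278
```

>>> move_arm(deltas=[{"x":0.001,"y":0,"z":0,"wx":0,"wy":0,"wz":0,"hand":0},{"x":0.002,"y":0,"z":0,"wx":0,"wy":0,"wz":0,"hand":0},{"x":0.003,"y":0,"z":0,"wx":0,"wy":0,"wz":0,"hand":0},{"x":0.004,"y":0,"z":0,"wx":0,"wy":0,"wz":0,"hand":0}])

```text
time: 9.55
tool_pos: [0.5408, -0.0294, 0.0187]
tool_rot: [3.142, 0.0, 0.011]
contact_force: [-3.0, 3.6, -4.0]
opening: 0.0281
```

Run:
```python
from h import *
s=viewer.read_camera("scene")[:,:,::-1];cv2.imwrite("pics/s4.png",s)
cv2.imwrite("pics/c4.png",cv2.resize(s[195:265,220:290],(600,600),interpolation=cv2.INTER_CUBIC))
o=monitor.observe();print(o["tool_pos"],o["contact_force"],o["torque"],o["tool_rot"])
```

```text
[ 0.54096819 -0.02945655  0.01870988] [-2.32843107  3.4442284  -4.12597978] [0.55267604 0.54160448 0.12484232] [ 3.14151471e+00 -2.46170969e-04  1.05881648e-02]
```

View pics/c4.png

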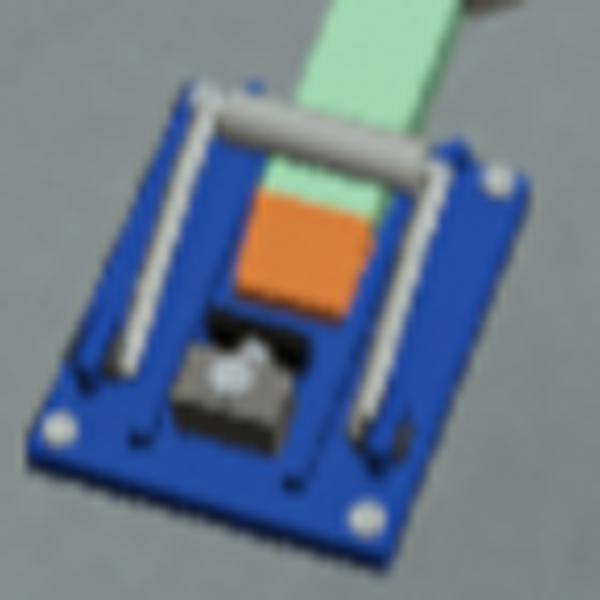

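Run:
```python
from h import *
F=lambda u,v,z:onz("scene",((u+.5)/(600/70)-.5+220,(v+.5)/(600/70)-.5+195),z)[:2].round(4)
print("nose bottom",F(237,296,.012),F(345,324,.012),"nose top",F(237,287,.02),F(345,313,.02))
print("green edge",F(260,190,.032),F(372,218,.032))
print("pad top edge",F(212,312,.026),F(310,342,.026)," if z.022",F(212,312,.022),F(310,342,.022), "bottom",F(208,336,.014),F(306,366,.014))
print("rail ends",F(140,442,.015),F(294,486,.015))
print("roller",F(215,110,.034),F(432,168,.034),"screws",F(60,428,.012),F(367,518,.012),F(497,180,.012))
```

```text
nose bottom [ 0.6413 -0.0427] [ 0.6404 -0.0157] nose top [ 0.6434 -0.0415] [ 0.642  -0.0149]
green edge [ 0.6231 -0.0427] [ 0.622  -0.0149]
pad top edge [ 0.6551 -0.0431] [ 0.6554 -0.0185]  if z.022 [ 0.6529 -0.0442] [ 0.6532 -0.0195] bottom [ 0.6551 -0.0448] [ 0.6553 -0.02  ]
rail ends [ 0.6876 -0.0494] [ 0.687  -0.0114]
roller [ 0.6064 -0.0604] [ 0.6054 -0.0057] screws [ 0.6886 -0.0693] [0.688  0.0068] [0.5901 0.0055]
```

>>> move_arm(deltas=[{"x":0,"y":-0.0005,"z":0.0002,"wx":0,"wy":0,"wz":0,"hand":0},{"x":0,"y":-0.0005,"z":0.0002,"wx":0,"wy":0,"wz":0,"hand":0},{"x":0,"y":-0.0005,"z":0.0002,"wx":0,"wy":0,"wz":0,"hand":0}])

```text
time: 9.98
tool_pos: [0.541, -0.0291, 0.0186]
tool_rot: [3.141, -0.0, 0.01]
contact_force: [-2.0, 1.6, -3.6]
opening: 0.028
```

Run:
```python
from h import *
o=monitor.observe();print(o["tool_pos"],o["contact_force"],o["torque"],o["tool_rot"])
```

```text
[ 0.54095728 -0.02914331  0.01856423] [-2.03105387  1.61216397 -3.59975539] [0.18231848 0.40463306 0.14550316] [ 3.14130973e+00 -4.98960476e-04  1.04115431e-02]
```

>>> move_arm(deltas=[{"x":0.0015,"y":0,"z":0,"wx":0,"wy":0,"wz":0,"hand":0},{"x":0.003,"y":0,"z":0,"wx":0,"wy":0,"wz":0,"hand":0},{"x":0.0045,"y":0,"z":0,"wx":0,"wy":0,"wz":0,"hand":0},{"x":0.006,"y":0,"z":0,"wx":0,"wy":0,"wz":0,"hand":0}])

```text
time: 10.48
tool_pos: [0.5469, -0.029, 0.0185]
tool_rot: [3.141, -0.0, 0.01]
contact_force: [-2.4, 0.2, -4.3]
opening: 0.0282
```

>>> move_arm(deltas=[{"x":0.0005,"y":0,"z":0,"wx":0,"wy":0,"wz":0,"hand":0},{"x":0.001,"y":0,"z":0,"wx":0,"wy":0,"wz":0,"hand":0},{"x":0.0015,"y":0,"z":0,"wx":0,"wy":0,"wz":0,"hand":0},{"x":0.002,"y":0,"z":0,"wx":0,"wy":0,"wz":0,"hand":0}])

```text
time: 10.98
tool_pos: [0.5488, -0.0289, 0.0185]
tool_rot: [3.141, -0.0, 0.011]
contact_force: [-1.7, -0.6, -5.6]
opening: 0.0281
```

>>> move_arm(deltas=[{"x":0.0005,"y":0,"z":0.0003,"wx":0,"wy":0,"wz":0,"hand":0},{"x":0.001,"y":0,"z":0.0003,"wx":0,"wy":0,"wz":0,"hand":0},{"x":0.0015,"y":0,"z":0.0003,"wx":0,"wy":0,"wz":0,"hand":0},{"x":0.0015,"y":0,"z":0.0003,"wx":0,"wy":0,"wz":0,"hand":0}])

```text
time: 11.48
tool_pos: [0.5504, -0.0289, 0.0182]
tool_rot: [3.141, -0.0, 0.011]
contact_force: [-0.8, 0.1, -4.7]
opening: 0.0279
```

>>> move_arm(deltas=[{"x":0.0004,"y":0,"z":0,"wx":0,"wy":0,"wz":0,"hand":0},{"x":0.0008,"y":0,"z":0,"wx":0,"wy":0,"wz":0,"hand":0},{"x":0.0012,"y":0,"z":0,"wx":0,"wy":0,"wz":0,"hand":0},{"x":0.0012,"y":0,"z":0,"wx":0,"wy":0,"wz":0,"hand":0}])

```text
time: 11.98
tool_pos: [0.5515, -0.0289, 0.0182]
tool_rot: [3.141, -0.0, 0.011]
contact_force: [-2.1, -0.4, -4.1]
opening: 0.0276
```

>>> move_arm(deltas=[{"x":0.0004,"y":0,"z":0.0002,"wx":0,"wy":0,"wz":0,"hand":0},{"x":0.0008,"y":0,"z":0.0002,"wx":0,"wy":0,"wz":0,"hand":0},{"x":0.001,"y":0,"z":0.0002,"wx":0,"wy":0,"wz":0,"hand":0},{"x":0.001,"y":0,"z":0.0002,"wx":0,"wy":0,"wz":0,"hand":0}])

```text
time: 12.48
tool_pos: [0.5524, -0.0289, 0.018]
tool_rot: [3.141, 0.0, 0.011]
contact_force: [-2.1, -0.3, -3.5]
opening: 0.0276
```

>>> move_arm(deltas=[{"x":0.0004,"y":0,"z":0,"wx":0,"wy":0,"wz":0,"hand":0},{"x":0.0008,"y":0,"z":0,"wx":0,"wy":0,"wz":0,"hand":0},{"x":0.001,"y":0,"z":0,"wx":0,"wy":0,"wz":0,"hand":0},{"x":0.001,"y":0,"z":0,"wx":0,"wy":0,"wz":0,"hand":0}])

```text
time: 12.98
tool_pos: [0.5529, -0.0288, 0.0179]
tool_rot: [-3.142, 0.001, 0.011]
contact_force: [-5.1, -0.6, -3.3]
opening: 0.0278
```

>>> move_arm(deltas=[{"x":0.0003,"y":0,"z":0.0002,"wx":0,"wy":0,"wz":0,"hand":0},{"x":0.0006,"y":0,"z":0.0003,"wx":0,"wy":0,"wz":0,"hand":0},{"x":0.0006,"y":0,"z":0.0003,"wx":0,"wy":0,"wz":0,"hand":0},{"x":0.0006,"y":0,"z":0.0003,"wx":0,"wy":0,"wz":0,"hand":0}])

```text
time: 13.48
tool_pos: [0.553, -0.0288, 0.0177]
tool_rot: [-3.141, 0.002, 0.011]
contact_force: [-7.4, -1.0, 0.2]
opening: 0.0281
```

Run:
```python
from h import *
s=viewer.read_camera("scene")[:,:,::-1];cv2.imwrite("pics/s5.png",s)
cv2.imwrite("pics/c5.png",cv2.resize(s[195:265,220:290],(600,600),interpolation=cv2.INTER_CUBIC))
o=monitor.observe();print(o["tool_pos"],o["contact_force"],o["torque"],o["tool_rot"])
```

```text
[ 0.55294331 -0.02877125  0.01768397] [-8.0683176  -1.70469216  0.35271732] [-0.09693112  1.22195767 -0.07255718] [-3.14144426e+00  2.29751931e-03  1.06096297e-02]
```

View pics/c5.png

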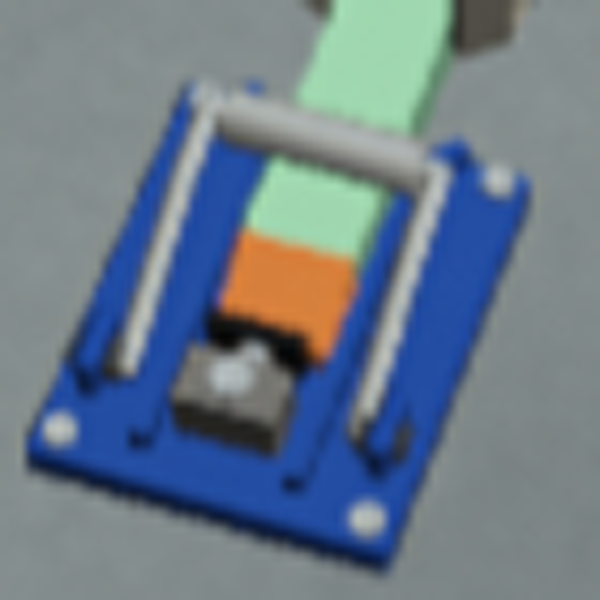

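>>> move_arm(deltas=[{"x":0.0002,"y":0,"z":-0.0001,"wx":0,"wy":0,"wz":0,"hand":0},{"x":0.0003,"y":0,"z":-0.0002,"wx":0,"wy":0,"wz":0,"hand":0},{"x":0.0003,"y":0,"z":-0.0002,"wx":0,"wy":0,"wz":0,"hand":0},{"x":0.0003,"y":0,"z":-0.0002,"wx":0,"wy":0,"wz":0,"hand":0}])

```text
time: 14.02
tool_pos: [0.5531, -0.0288, 0.0177]
tool_rot: [-3.141, 0.003, 0.011]
contact_force: [-7.3, -1.2, -1.3]
opening: 0.0281
```

>>> move_arm(deltas=[{"x":0.0002,"y":0,"z":0,"wx":0,"wy":0,"wz":0,"hand":0},{"x":0.0004,"y":0,"z":0,"wx":0,"wy":0,"wz":0,"hand":0},{"x":0.0004,"y":0,"z":0,"wx":0,"wy":0,"wz":0,"hand":0},{"x":0.0004,"y":0,"z":0,"wx":0,"wy":0,"wz":0,"hand":0}])

```text
time: 14.52
tool_pos: [0.5532, -0.0288, 0.0177]
tool_rot: [-3.141, 0.003, 0.011]
contact_force: [-8.1, -1.1, -0.6]
opening: 0.0275
```

>>> move_arm(deltas=[{"x":0,"y":0,"z":0,"wx":0,"wy":0,"wz":0,"hand":0.45},{"x":0,"y":0,"z":0,"wx":0,"wy":0,"wz":0,"hand":0.6},{"x":0,"y":0,"z":0,"wx":0,"wy":0,"wz":0,"hand":0.7},{"x":0,"y":0,"z":0,"wx":0,"wy":0,"wz":0,"hand":0.7},{"x":0,"y":0,"z":0,"wx":0,"wy":0,"wz":0,"hand":0.7}])

```text
time: 15.15
tool_pos: [0.5549, -0.0288, 0.018]
tool_rot: [3.141, -0.0, 0.011]
contact_force: [-0.9, -0.4, 0.5]
opening: 0.0639
```

>>> move_arm(deltas=[{"x":0,"y":0,"z":-0.01,"wx":0,"wy":0,"wz":0,"hand":0.7},{"x":0,"y":0,"z":-0.03,"wx":0,"wy":0,"wz":0,"hand":0.7},{"x":0,"y":0,"z":-0.06,"wx":0,"wy":0,"wz":0,"hand":0.7},{"x":-0.02,"y":0,"z":-0.1,"wx":0,"wy":0,"wz":0,"hand":0.7},{"x":-0.06,"y":0,"z":-0.14,"wx":0,"wy":0,"wz":0,"hand":0.7},{"x":-0.09,"y":0,"z":-0.16,"wx":0,"wy":0,"wz":0,"hand":0.7},{"x":-0.1,"y":0,"z":-0.16,"wx":0,"wy":0,"wz":0,"hand":0.7},{"x":-0.1,"y":0,"z":-0.16,"wx":0,"wy":0,"wz":0,"hand":0.7}])

```text
time: 16.15
tool_pos: [0.4547, -0.0299, 0.1778]
tool_rot: [3.142, -0.0, 0.01]
contact_force: [0.3, -0.0, -0.2]
opening: 0.0642
```

Run:
```python
from h import *
s=viewer.read_camera("scene")[:,:,::-1];cv2.imwrite("pics/s6.png",s);a=cv2.imread("pics/s5.png")
r=lambda i:cv2.resize(i[175:265,220:290],(400,514),interpolation=cv2.INTER_CUBIC)
cv2.imwrite("pics/c6.png",np.hstack([r(a),r(s)]))
b=cv2.imread("pics/scene0.png");print("bystander diff",[int(cv2.absdiff(b,s)[y0:y1,x0:x1].max()) for x0,x1,y0,y1 in((380,450,190,310),(95,150,155,220))])
for i in (a,s):
    m=cv2.inRange(cv2.cvtColor(i,cv2.COLOR_BGR2HSV),(5,150,120),(18,255,255))[195:265,220:290];M=cv2.moments(m,True);print(M["m10"]/M["m00"],M["m01"]/M["m00"],M["m00"])
```

```text
bystander diff [5, 5]
33.213740458015266 33.44274809160305 131.0
33.13740458015267 33.49618320610687 131.0
```

View pics/c6.png

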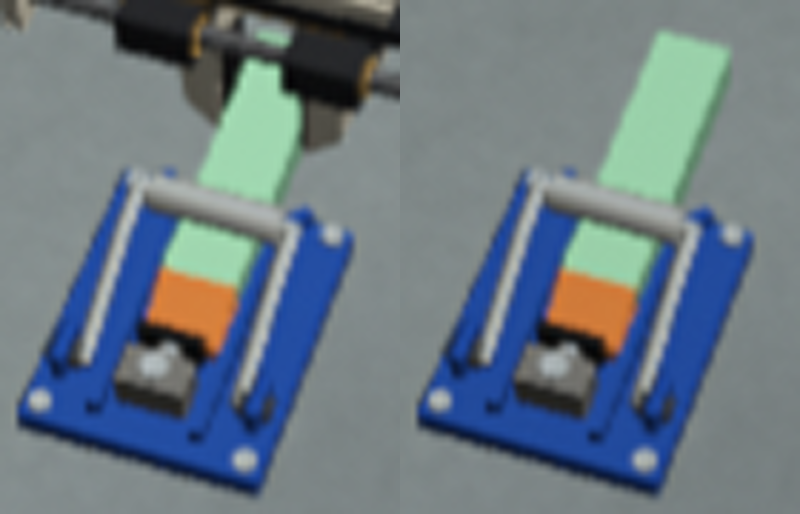

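The picture shows the bar flat under the roller with its orange nose, at about (590, 345), against the black pad. It has not moved since I let go, so I am handing in.

```bash
python3 -c "
from h import *
print(robot.hand_in())"
```

```text
the job is handed in; nothing more can be done
None
```

The bar is loaded and handed in at about 16 s. It lies flat under the raised roller with its nose pressed against the pad.

- **Contact and press:** I felt the pad when the hand was at about x = 0.5525 m. I pressed on lightly to 8.1 N total push, of which I judge about 4–5 N was on the pad. The pad force was not measured on its own.
- **After release:** the image centre of the orange nose moved by less than 0.1 pixel, so the bar stayed where I left it. The gripper is well clear, with wrist force near zero.
- **Bystanders:** the scene-camera areas around the dish, feeder and jar match the first picture to within noise.
- **Off the expected values:** while the roller was being lifted, the wrist force read up to 11.7 N along x, above the 5–7 N expected, because the hand was pressing the bar down. I raised the hand slightly and it dropped to 2–4 N. A sideways force of about 3.5 N also showed up mid-channel, while the camera suggested the bar was 1–2 mm off to the other side. A 0.5 mm shift in the direction of the force cleared it.

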